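# Load a nut plate into the gauging table and index it to the gauge head

## Robot

A 6-joint arm with a two-finger parallel gripper is mounted at the origin on the work surface. World frame = base frame: x ahead of the robot, y to its left, z up, the work surface at z = 0. Lengths are in m, angles in degrees, forces in N, time in s.
With the tool pointing down it reaches from about 0.4 to 0.825 m from the base axis. Payload 7 kg.
Tool frame: the origin (TCP) lies at the very end of the fingers, on their centre line; the grasp point (between the pads) lies robot.grasp_offset behind it (robot.grasp_offset is the distance from the TCP to the grasp point, in m); z points along the fingers, y is the line along which they close (so a half turn about z gives the same grasp; the last joint's range is limited). The gripper opens to 88 mm and grips with 3 to 60 N. Pads are 19 mm wide; open, the fingers measure 130 mm over their backs; the gripper's body (78 mm by 193 mm) begins 47 mm behind the grasp point.
Start: joints at [89.101, 20.546, 0.682, 0, -70.136, -16.507], TCP at [0.202, 0.644, 0.203] pointing down, gripper open.
Joint ranges: [-176.03, 176.03], [-82.01, 121.73], [-58.28, 71.71], [-173.87, 95.51], [-174.79, -0.11], [-173.66, 173.66]. Speed limits (degrees/s): [136.94, 136.94, 172.46, 180, 180, 180].

## Interface

Orientations are given as a 3x3 rotation matrix whose columns are the frame's x, y, z axes.
In Python, from bench import robot, eyes gives the robot as it stands. The module is installed in compiled form; this text tells all that it offers.
- The arm moves only by the tool play_rows, never from a script. Its argument "motion" is a list that holds one entry, the list of rows, each a list of 7 numbers: the turn, a rotation vector about the tool's x, y, z in rad, then the shift along the tool's x, y, z in m, then the closure, from -1 (fully open) to 1 (shut). In form: [[[wx, wy, wz, tx, ty, tz, grip], ...]]. A call has 1 to 5 rows; each row shifts and turns the commanded pose from where the row before left it, along the tool's axes as they then stand; what a row does not reach is not made up. A row lasts 1/10 s, in which the tool goes at most 50 mm and 8.59 degrees, less where a joint would pass 70% of its speed; a pose out of reach is approached as far as the arm can. A call is refused whole if a number of a shift passes 0.05 or a number of a turn 0.15, either way. A call with a gripper value outside its range is refused whole. The fingers move at their own pace and stop on an object; "newtons" is the grip in N (left out, the last holds). Time passes only in rows, so rows that do not move let the fingers close. It gives the time, the measured TCP pose, the force, the opening and the grip force at its end, in the units of the state.
- robot.get_state(): the state, without advancing time (a new reading comes with each control period).
- eyes.grab_frame(name): name is "side" or "top"; returns the picture (480x640x3 uint8, red, green, blue); there is no depth.
- eyes.camera_info(name): a dict with "camera_matrix" (3x3 intrinsics, pixels), "T" (4x4, takes a point from camera to world coordinates). Camera axes: x right, y up, looking along -z (the intrinsics and any distortion apply to the point x, -y, -z); pixel columns grow to the right and rows downward; lengths in m; the calibration is good to about 2 mm. A picture is of the moment at which its call begins. camera_info takes no time and is no camera call.
- robot.job_done(): hands the job in; it is judged then, once.
The state is a dict: "time": time; "joints": joint angles; "qd": joint speeds; "effort": joint torques, N m; "ee_pos": TCP position; "ee_rot": TCP orientation; "wrist_force": force on the tool from outside, world axes, zero at the start; "moment": the same for the moment, N m; "grip_width": opening from 0.0 (shut) to 1.0 (fully open); "grip_force": force on a finger pad.
Only numpy, scipy, OpenCV 4.12 (cv2) and the standard library are available. Lean on these libraries where they do the work, as an engineer would, in place of code of your own. Each camera call takes 0.05 s, during which the arm holds its last target. There are 200 camera calls.

## Task

Pick up the tongued (T-shaped) nut plate and set it, without dropping it, fully home in the matching pocket on the round indexing table, flat and square on the pocket floor. Then turn the indexing table anticlockwise, seen from above (a black post on it serves as the handle), until it comes up against its stop, so that the plate faces the gauge head, with the plate still seated. Leave the square plate, the standing bolt and the big loose nut where they are.

Things in the scene. Friction and masses are not known exactly. Their poses are not given: they have to be found in the camera images.
- plate: The part: T-shaped bare-steel plate 12 mm thick, a square nut welded on top, about 0.4 kg. Origin: centre of underside, below the nut's centre; z up, x along the tongue. T head: x -30 to +8, y -30 to +30 mm; tongue: x +8 to +44, y -15 to +15 mm. Nut: 26 x 26 mm, sides parallel to x and y, from 12 to 36 mm above the underside: grip it there.
- square_plate: Bystander: a 60 x 60 x 12 mm square steel plate with the same welded nut (26 x 26 mm, top at 36 mm) but no tongue; it may lie nearer or farther than the T plate. Origin: centre of the underside.
- bolt: Bystander: a big steel hex bolt standing on its head, 65 mm tall, head 40 mm over corners and 15 mm high, shank 24 mm. Origin: centre of the underside.
- nut: Bystander: a big loose hex nut lying flat, 48 mm over corners, 20 mm high. Origin: centre of the underside.
- pocket (a point): T-shaped pocket in an aluminium frame on the disc. The point, on the pocket floor (37 mm above the work surface), is where the plate's origin belongs; axes as the seated plate's (x outward from the disc's axis, along the tongue). 2 mm room all round the plate; walls 10 mm high (top 3 mm a sloping lead-in), 12 mm thick: the seated plate stands 2 mm proud.
- post_top (a point): Centre of the top of the upright black turning post on the disc, across the axis from the pocket: 16 mm diameter, standing 50 mm above the disc's top (a 4 mm collar of 26 mm diameter at its foot), 105 mm from the disc's axis.
- axis (a point): Centre of the indexing disc's top face, on its vertical axis. Steel disc of 270 mm diameter, 37 mm above the work surface. A fixed gauge head (34 x 44 mm, 70 mm high) stands just outside the rim, 180 mm from the axis on the far side.
- indexer (a joint): Angle of the indexing disc, rad, growing anticlockwise seen from above. It starts between 0 and 0.35; the stop is at 1.571, where the pocket faces the gauge head. It turns stiffly (0.5 N m) and stays where it is left.
Not all that is in view belongs to the job. Leave any pink look-alike of the plate alone.

How it is judged (in metres and radians):
On the way, in this order (a step that is already met when the one before it is completed fails the run):
1. the T plate is fully home in the pocket, before the indexing table has been turned to the stop (horizontal distance between plate and pocket below 0.006 m and z of plate in the frame of pocket below 0.002 m and angle between plate's own z axis and vertical below 0.05 rad and angle between the x axis of plate and the x axis of pocket, either way round below 0.12 rad and value of joint indexer below 1 rad), for 0.2 s.
2. the indexing table is at its stop (value of joint indexer above 1.5 rad), for 0.2 s.
At the end, for the whole second after the job is handed in: The T plate lies at rest fully home in the pocket (underside within 2 mm of the pocket floor, within 6 mm of its place, level within 0.05 rad, square within 0.12 rad) and the indexing table stands at its stop (joint above 1.50 rad) (horizontal distance between plate and pocket below 0.006 m and z of plate in the frame of pocket below 0.002 m and angle between plate's own z axis and vertical below 0.05 rad and angle between the x axis of plate and the x axis of pocket, either way round below 0.12 rad and value of joint indexer above 1.5 rad and linear speed of plate below 0.02 m/s); the robot touches nothing.
It fails at once if the T plate is dropped or flung (faster than 0.5 m/s while not held, a fall of over 12 mm) (linear speed of plate above 0.5 m/s and contact force between the fingers and plate below 0.3 N).
It fails at once if the square plate, the bolt or the loose nut is moved by more than 30 mm (distance of any of square_plate, bolt, nut from where it was at the start of the episode above 0.03 m).
It also fails if it takes over 51 s, if anything falls off the work surface, if the arm or the gripper's body presses on something with over 40 N, if the wrist force passes 120 N, or if a joint passes its speed limit or range.

## Working session

There is one attempt and no reset: what is moved stays moved. The work goes in short steps, Python scripts to look and compute and a tool call to move; the robot and the scene stay as the last step left them, time stands still between calls to the robot, and variables do not carry over. Pictures are saved under pics/ and viewed, at most 10 in all, crops included, and the job is handed in when it is done.

Besides the shell and the picture viewer there is one more tool, called after "Emit:" as name(argument=value, ...) on one line, values as JSON. play_rows: Moves the arm, as the interface text tells. Its arguments: {"type":"object","properties":{"motion":{"type":"array","items":{"type":"array","items":{"type":"array","items":{"type":"number"}}}},"newtons":{"type":"number"}},"required":["motion"]}

```bash
mkdir -p pics
python3 - <<'E'
from bench import robot, eyes
import cv2,numpy as np
for n in("side","top"):
    cv2.imwrite(f"pics/{n}0.png",eyes.grab_frame(n)[:,:,::-1]); c=eyes.camera_info(n); print(n,{k:(np.round(v,4).tolist() if hasattr(v,'shape') else v) for k,v in c.items()})
s=robot.get_state();print(s, robot.grasp_offset)
E
```

```text
side {'camera_matrix': [[449.3914, 0.0, 320.9314], [0.0, 449.3914, 242.6381], [0.0, 0.0, 1.0]], 'T': [[0.7444, 0.3219, -0.585, 0.0347], [-0.6678, 0.3626, -0.6501, -0.5826], [0.0029, 0.8746, 0.4849, 0.5227], [0.0, 0.0, 0.0, 1.0]]}
top {'camera_matrix': [[553.7775, 0.0, 309.0873], [0.0, 553.7775, 242.0855], [0.0, 0.0, 1.0]], 'T': [[-0.0125, 0.9764, -0.2156, 0.309], [-0.9999, -0.0125, 0.0017, 0.0071], [-0.001, 0.2156, 0.9765, 1.2976], [0.0, 0.0, 0.0, 1.0]]}
{'time': 0.1, 'joints': array([ 8.91002143e+01,  2.05865641e+01,  6.39888866e-01, -1.59213019e-02,
       -7.01353527e+01, -1.65064512e+01]), 'qd': array([ 0.03111971, -0.01717295,  0.03947991,  0.1567838 , -0.03854155,
        0.04975168]), 'effort': array([-1.74645062e-03, -5.84163702e+01,  2.93747020e+01,  7.01543212e+00,
        1.01817143e-02, -5.15695569e-05]), 'ee_pos': array([0.2018275 , 0.64364209, 0.20253734]), 'ee_rot': array([[ 9.54179486e-01, -2.99234736e-01, -2.83794488e-04],
       [-2.99234830e-01, -9.54178431e-01, -1.42736452e-03],
       [ 1.56326466e-04,  1.44688314e-03, -9.99998941e-01]]), 'wrist_force': array([-0.03314588,  0.28722871, -0.46418506]), 'moment': array([ 0.01655702, -0.04328855, -0.00052087]), 'grip_force': 0.0, 'grip_width': 0.9964770192004162} 0.0188
```

View pics/top0.png

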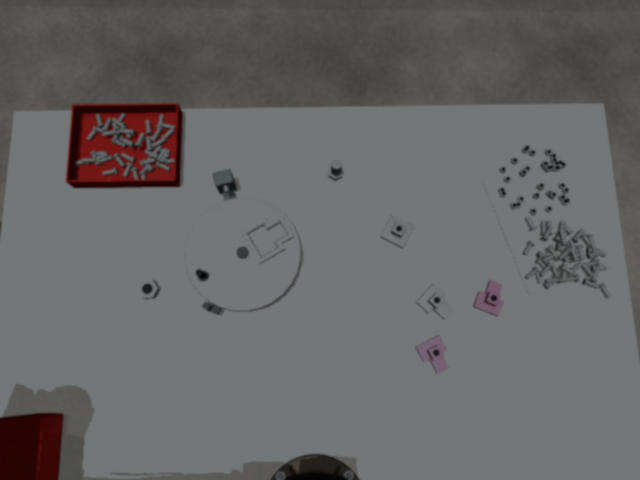

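View pics/side0.png

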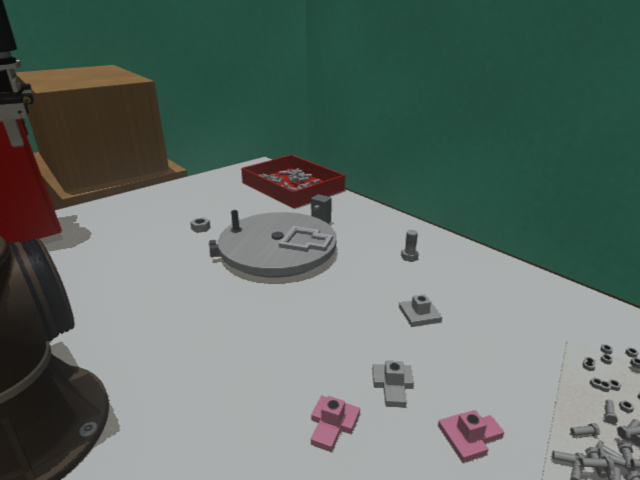

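Top view: the grey T plate is at about (434,300), the square plate at (398,230), the pocket at (268,240), the post at (203,275) and the disc hub at (242,253). In the side view the T plate is at (395,380) and the pocket at (308,240). The two pink parts are decoys. I'll zoom in on the details.

Run:
```python
import cv2,numpy as np
t=cv2.imread("pics/top0.png");s=cv2.imread("pics/side0.png")
def crop(im,x,y,w,h,W,H):
    c=im[y:y+h,x:x+w].astype(float); lo,hi=np.percentile(c,1),np.percentile(c,99.7)
    c=np.clip((c-lo)/(hi-lo)*255,0,255).astype(np.uint8)
    c=cv2.resize(c,(W,H),interpolation=cv2.INTER_CUBIC)
    for i in range(0,w,10):
        k=W//w; cv2.line(c,(i*k,0),(i*k,6),(0,0,255),1); cv2.line(c,(0,i*k),(6,i*k),(0,0,255),1)
    return c
a=crop(t,410,280,50,50,400,300+100)[:300]
b=crop(t,240,210,60,60,360,360)
o=np.zeros((600,800,3),np.uint8)
o[:300,:400]=crop(t,410,280,50,37,400,296)[:296].repeat(1,0) if 0 else cv2.resize(crop(t,410,280,50,37,400,296),(400,300))
o[:300,400:]=crop(t,240,210,80,60,400,300)
o[300:,:400]=crop(s,365,355,80,60,400,300)
o[300:,400:]=crop(s,270,220,80,60,400,300)
cv2.imwrite("pics/crop0.png",o)
```

```text
(no output)
```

View pics/crop0.png

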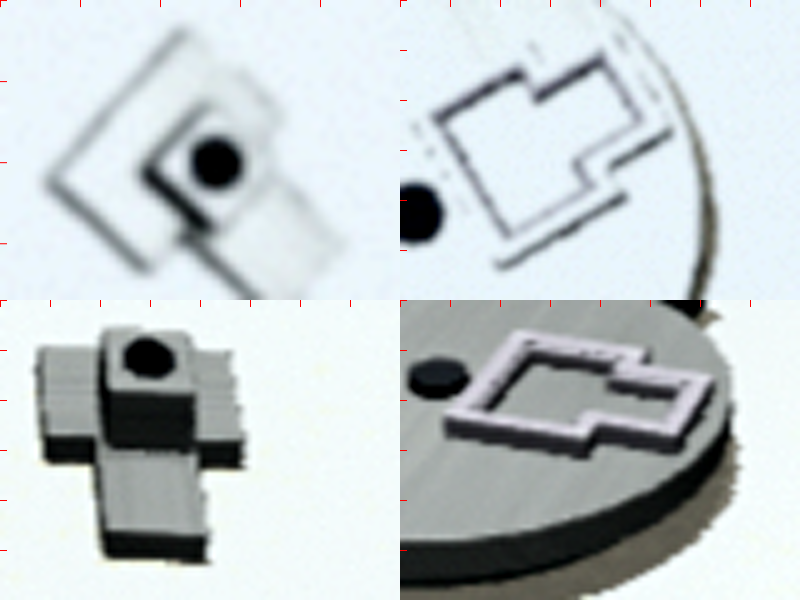

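The crops show the nut hole, the T outline and the pocket corners clearly. Next I'll turn those pixel positions into points and poses.

```bash
cat > h.py <<'E'
from bench import robot, eyes
import cv2,numpy as np
from scipy.optimize import least_squares
CI={n:eyes.camera_info(n) for n in("side","top")}
def ray(n,p):
    K=np.array(CI[n]["camera_matrix"]);T=np.array(CI[n]["T"])
    d=np.linalg.inv(K)@[p[0],p[1],1]; d=T[:3,:3]@(d*[1,-1,-1]); return T[:3,3],d/np.linalg.norm(d)
def plane(n,p,z):
    o,d=ray(n,p); return (o+d*(z-o[2])/d[2])
def tri(a,b):
    A=0;y=0;r=[ray("top",a),ray("side",b)]
    for o,d in r:
        M=np.eye(3)-np.outer(d,d);A=A+M;y=y+M@o
    x=np.linalg.solve(A,y); return x,[np.linalg.norm((np.eye(3)-np.outer(d,d))@(x-o))*1e3 for o,d in r]
def proj(n,X):
    K=np.array(CI[n]["camera_matrix"]);T=np.array(CI[n]["T"])
    c=T[:3,:3].T@(np.asarray(X)-T[:3,3])*[1,-1,-1]; q=K@c; return q[:2]/q[2]
def cr(X,Y,k,ox,oy): return np.array([(X+.5)/k-.5+ox,(Y+.5)/k-.5+oy])
def dark(im,x,y,w,h,thr):
    g=im[y:y+h,x:x+w].max(2).astype(np.uint8); n,l,s,c=cv2.connectedComponentsWithStats((g<thr).astype(np.uint8))
    return [(c[i]+[x,y],s[i,4]) for i in range(1,n) if s[i,4]>5]
def rigid(model,pts):  # pts world xy
    f=lambda q:(np.array([[np.cos(q[2]),-np.sin(q[2])],[np.sin(q[2]),np.cos(q[2])]])@np.array(model).T).T+q[:2]-np.array(pts)
    m=np.array(model);P=np.array(pts); v=P[-1]-P[0];u=m[-1]-m[0]
    r=least_squares(lambda q:f(q).ravel(),[*P.mean(0),np.arctan2(v[1],v[0])-np.arctan2(u[1],u[0])])
    return r.x,np.round(f(r.x)*1e3,1)
E
python3 - <<'E'
from h import *
np.set_printoptions(precision=4,suppress=True)
t=cv2.imread("pics/top0.png");s=cv2.imread("pics/side0.png")
print("nuthole",dark(t,428,290,18,18,45),dark(s,388,358,16,14,40))
print("hub",dark(t,232,243,20,20,60),dark(s,265,226,26,18,60))
print("post",dark(t,190,262,25,25,45),dark(s,225,205,20,30,60))
print("nut tri",tri(cr(216,161,8,410,280),cr(150,58,5,365,355)))
print("pocket corner tri inner far-left",tri(cr(437,120,5,240-80,210),cr(523,45,5,270-80,220)))
# T plate side view top-face corners (z .012)
C=lambda X,Y:plane("side",cr(X,Y,5,365,355),.012)[:2]
pl=[(36,347-300),(43,437-300),(243,437-300),(232,352-300),(103,535-300),(208,535-300)]
mo=[(-30,-30),(8,-30),(8,30),(-30,30),(44,-15),(44,15)]
mo=np.array(mo)/1e3
print("plate",rigid(mo,[C(*p) for p in pl]))
# pocket side outer top corners
D=lambda X,Y,z:plane("side",cr(X-400,Y-300,5,270,220),z)[:2]
po=[(517,331),(446,419),(714,375),(684,436),(648,349)]
mo=np.array([(-44,44),(-44,-44),(58,29),(58,-29),(22,44)])/1e3
print("pocket side",rigid(mo,[D(*p,.047) for p in po]))
E_=lambda X,Y,z:plane("top",cr(X-400,Y,5,240,210),z)[:2]
pi=[(437,120),(510,235),(603,58),(640,122),(520,73),(587,190)]
mo=np.array([(-32,32),(-32,-32),(46,17),(46,-17),(10,32),(10,-32)])/1e3
print("pocket top",rigid(mo,[E_(*p,.042) for p in pi]))
E
```

```text
nuthole [(array([436.4, 299.6]), np.int32(15))] []
hub [] [(array([276.7368, 237.2632]), np.int32(19))]
post [(array([201.7606, 274.4085]), np.int32(71))] [(array([235.1557, 221.5574]), np.int32(122))]
nut tri (array([ 0.4503, -0.2852,  0.0346]), [np.float64(1.0057457799838474), np.float64(1.0057457799837948)])
pocket corner tri inner far-left (array([0.6081, 0.1484, 0.0457]), [np.float64(0.717463955751408), np.float64(0.7174639557515105)])
plate (array([ 0.4487, -0.2868, -2.3379]), array([[ 0.5,  0.5],
       [ 0.4,  0. ],
       [-1.3, -1.6],
       [-0.7,  1.4],
       [ 1. ,  0.2],
       [ 0.1, -0.6]]))
pocket side (array([ 0.5988,  0.0993, -1.0158]), array([[-1. ,  0.7],
       [ 0.4, -0.1],
       [ 1. , -0.6],
       [-0.4,  1. ],
       [ 0.1, -1. ]]))
pocket top (array([ 0.5975,  0.1036, -1.0379]), array([[ 0.5, -1.8],
       [ 0.4,  0.1],
       [-1.6,  0.8],
       [ 0.1,  0.8],
       [-0.3,  0.6],
       [ 0.9, -0.5]]))
```

Plate is at (0.4497, -0.286) with the tongue at -134°. Pocket is at (0.598, 0.1015), pointing about -58.7°. Measured heights check out: nut top 35 mm, pocket wall top 46 mm. I'm moving now, going around outside the inner reach limit.

Emit:
play_rows(motion=[[[0,0,0,0.0395,0.0264,-0.004,-0.14],[0,0,0,0.0395,0.0264,-0.004,-0.14],[0,0,0,0.0395,0.0264,-0.004,-0.14],[0,0,0,0.0395,0.0264,-0.004,-0.14],[0,0,0,0.0395,0.0264,-0.004,-0.14]]], newtons=40)

```text
time: 0.6
ee_pos: [0.3516, 0.4572, 0.2232]
ee_rot: [[0.954, -0.299, -0.0], [-0.299, -0.954, -0.0], [-0.0, 0.0, -1.0]]
wrist_force: [0.4, 1.3, 0.6]
grip_width: 0.61
grip_force: 0.0
```

Emit:
play_rows(motion=[[[0,0,0,0.0395,0.0264,-0.004,-0.14],[0,0,0,0.0395,0.0264,-0.004,-0.14],[0,0,0,0.0395,0.0264,-0.004,-0.14],[0,0,0,0.0395,0.0264,-0.004,-0.14],[0,0,0,0.0395,0.0264,-0.004,-0.14]]])

```text
time: 1.1
ee_pos: [0.5006, 0.2722, 0.2434]
ee_rot: [[0.954, -0.299, -0.0], [-0.299, -0.954, -0.0], [-0.0, 0.0, -1.0]]
wrist_force: [1.0, 0.6, 0.6]
grip_width: 0.571
grip_force: 0.0
```

Emit:
play_rows(motion=[[[0,0,0,0.0395,0.0264,0,-0.14],[0,0,0,0.0395,0.0264,0,-0.14],[0,0,0,0.0037,0.0451,0,-0.14],[0,0,0,0.0037,0.0451,0,-0.14],[0,0,0,0.0037,0.0451,0,-0.14]]])

```text
time: 1.6
ee_pos: [0.5288, 0.0657, 0.2426]
ee_rot: [[0.954, -0.299, -0.001], [-0.299, -0.954, -0.0], [-0.001, 0.001, -1.0]]
wrist_force: [1.2, -0.9, -0.0]
grip_width: 0.571
grip_force: 0.0
```

Emit:
play_rows(motion=[[[0,0,0,0.0037,0.0451,0,-0.14],[0,0,0,0.0037,0.0451,0,-0.14],[0,0,0,0.0037,0.0451,0,-0.14],[0,0,0,0.0037,0.0451,0,-0.14],[0,0,0,0.0037,0.0451,0,-0.14]]])

```text
time: 2.1
ee_pos: [0.4788, -0.1547, 0.2433]
ee_rot: [[0.954, -0.299, -0.0], [-0.299, -0.954, 0.0], [-0.0, -0.0, -1.0]]
wrist_force: [1.1, -0.2, -0.1]
grip_width: 0.571
grip_force: 0.0
```

Emit:
play_rows(motion=[[[0,0,0,0.0037,0.0451,0,-0.14],[0,0,0.116,0,0,0,-0.14],[0,0,0.116,0,0,0,-0.14],[0,0,0.116,0,0,0,-0.14],[0,0,0.116,0,0,0,-0.14]]])

```text
time: 2.6
ee_pos: [0.4694, -0.1975, 0.243]
ee_rot: [[0.716, -0.698, -0.001], [-0.698, -0.716, 0.0], [-0.001, 0.0, -1.0]]
wrist_force: [-0.3, -0.6, 0.0]
grip_width: 0.568
grip_force: 0.0
```

Emit:
play_rows(motion=[[[0,0,0,0.024,0.0385,0,-0.14],[0,0,0,0.0237,0.0386,0,-0.14],[0,0,0,0,0,0.05,-0.14],[0,0,0,0,0,0.05,-0.14],[0,0,0,0,0,0.05,-0.14]]])

```text
time: 3.1
ee_pos: [0.4501, -0.2863, 0.0919]
ee_rot: [[0.718, -0.696, 0.001], [-0.696, -0.718, -0.0], [0.001, -0.001, -1.0]]
wrist_force: [1.2, -0.3, -1.0]
grip_width: 0.57
grip_force: 0.0
```

```bash
cat > crop.py <<'E'
from h import *
import sys
def enh(n,x,y,k,W=400,H=300):
    c=np.zeros((H//k,W//k,3)); im=eyes.grab_frame(n)[:,:,::-1]
    c=im[y:y+H//k,x:x+W//k].astype(float); lo,hi=np.percentile(c,1),np.percentile(c,99.7)
    c=np.clip((c-lo)/(hi-lo)*255,0,255).astype(np.uint8)
    c=cv2.resize(c,(W,H),interpolation=cv2.INTER_CUBIC)
    for i in range(0,W,10*k): cv2.line(c,(i,0),(i,6),(0,0,255),1)
    for i in range(0,H,10*k): cv2.line(c,(0,i),(6,i),(0,0,255),1)
    return c
E
python3 - <<'E'
from crop import *
cv2.imwrite("pics/g1.png",np.hstack([enh("top",395,250,5,400,500),enh("side",350,320,4,400,500)]))
s=robot.get_state();print(s["ee_pos"],proj("side",s["ee_pos"]),proj("top",s["ee_pos"]))
E
```

```text
[ 0.4453562  -0.28439083  0.08723795] [394.28296737 340.52785375] [442.03175172 298.84977375]
```

View pics/g1.png

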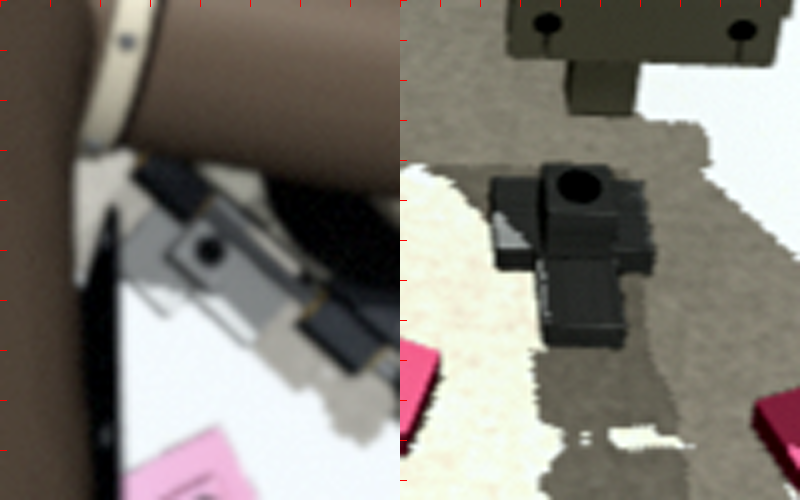

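The top crop shows both fingertips straddling the plate along its tongue axis, and the side crop shows the gripper lined up over the nut. The state reading jumped by about 5 mm, so I'll let the arm settle and check it again.

Emit:
play_rows(motion=[[[0,0,0,0,0,0,-0.14],[0,0,0,0,0,0,-0.14]]])

```text
time: 3.4
ee_pos: [0.4526, -0.2865, 0.0961]
ee_rot: [[0.72, -0.694, 0.003], [-0.694, -0.72, -0.001], [0.004, -0.001, -1.0]]
wrist_force: [0.6, -1.3, 0.8]
grip_width: 0.569
grip_force: 0.0
```

Run:
```python
from h import *
for i in range(3):
    s=robot.get_state();print(s["time"],s["ee_pos"],s["joints"],s["qd"],s["wrist_force"]); eyes.grab_frame("top")
```

```text
3.4 [ 0.45255897 -0.28648281  0.09606289] [-11.31563135  12.96920977 -25.42130764   0.05769493 -51.3995592
  57.33838134] [ 0.05073057 -0.91565628  0.09163113 -0.18805941  0.49006996  0.06520712] [ 0.56146051 -1.28920836  0.78277004]
3.45 [ 0.45267392 -0.28640544  0.09623269] [-1.13131861e+01  1.29376352e+01 -2.54322211e+01  4.36200618e-02
 -5.13719576e+01  5.73381049e+01] [ 0.03179153 -0.43714764 -0.45735845 -0.34937311  0.51907963 -0.04946391] [-0.12763606 -0.28974694  0.56856419]
3.5 [ 0.45251304 -0.28629797  0.09608507] [-1.13121034e+01  1.29310312e+01 -2.54596802e+01  3.18585357e-02
 -5.13490573e+01  5.73385374e+01] [-0.03160089 -0.00519312 -0.67657854 -0.1893298   0.48191233 -0.0091159 ] [-0.02390324 -0.20991332 -0.19516583]
```

Emit:
play_rows(motion=[[[0,0,0,-0.0018,0.0017,0.01,-0.14],[0,0,0,0,0,0.02,-0.14],[0,0,0,0,0,0.02,-0.14],[0,0,0,0,0,0.01,-0.14],[0,0,0,0,0,0.0,-0.14]]])

```text
time: 4.05
ee_pos: [0.447, -0.2856, 0.0321]
ee_rot: [[0.719, -0.695, -0.003], [-0.695, -0.719, 0.001], [-0.002, 0.001, -1.0]]
wrist_force: [-0.4, 0.7, -0.1]
grip_width: 0.569
grip_force: 0.0
```

Emit:
play_rows(motion=[[[0,0,0,0,0,0,-0.14],[0,0,0,0,0,0,-0.14]]])

```text
time: 4.25
ee_pos: [0.4488, -0.2861, 0.0343]
ee_rot: [[0.72, -0.694, 0.001], [-0.694, -0.72, -0.0], [0.001, -0.001, -1.0]]
wrist_force: [0.5, -1.0, 0.7]
grip_width: 0.567
grip_force: 0.0
```

Emit:
play_rows(motion=[[[0,0,0,0.0008,-0.0008,0.007,-0.14],[0,0,0,0,0,0.007,-0.14],[0,0,0,0,0,0.005,-0.14],[0,0,0,0,0,0,-0.14],[0,0,0,0,0,0,-0.14]]])

```text
time: 4.75
ee_pos: [0.4491, -0.2858, 0.0141]
ee_rot: [[0.72, -0.694, -0.001], [-0.694, -0.72, 0.0], [-0.001, 0.0, -1.0]]
wrist_force: [0.0, 0.2, 0.5]
grip_width: 0.569
grip_force: 0.0
```

Emit:
play_rows(motion=[[[0,0,0,0,0,0,0.2],[0,0,0,0,0,0,0.3],[0,0,0,0,0,0,0.4],[0,0,0,0,0,0,0.5],[0,0,0,0,0,0,1]]])

```text
time: 5.25
ee_pos: [0.4493, -0.2859, 0.0145]
ee_rot: [[0.719, -0.695, 0.0], [-0.695, -0.719, -0.0], [0.0, -0.0, -1.0]]
wrist_force: [-0.1, -0.3, -1.1]
grip_width: 0.213
grip_force: 0.0
```

Emit:
play_rows(motion=[[[0,0,0,0,0,0,1],[0,0,0,0,0,0,1],[0,0,0,0,0,0,1]]])

```text
time: 5.55
ee_pos: [0.4492, -0.2859, 0.0144]
ee_rot: [[0.719, -0.695, -0.0], [-0.695, -0.719, 0.0], [-0.0, 0.0, -1.0]]
wrist_force: [0.1, 0.3, 0.5]
grip_width: 0.009
grip_force: 0.0
```

The fingers closed on nothing, so I need to look.

Run:
```python
from crop import *
cv2.imwrite("pics/g2.png",np.hstack([enh("top",395,250,5,400,500),enh("side",330,280,4,400,500)]))
s=robot.get_state();print(s["ee_pos"],proj("side",s["ee_pos"]),proj("top",s["ee_pos"]),s["grip_width"])
```

```text
[ 0.44924949 -0.28582205  0.01435083] [392.73875045 376.78430687] [435.20135976 300.79672359] 0.00624683230647372
```

View pics/g2.png

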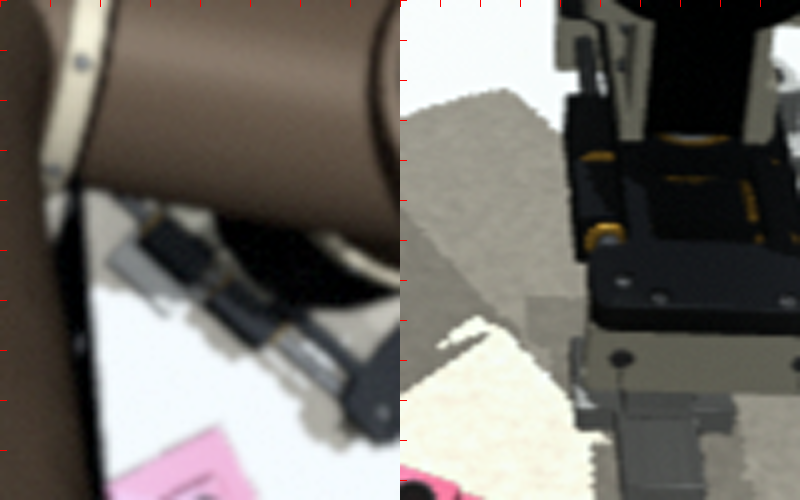

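The body hides the nut here. I'll lift straight up, still closed, and see what happened.

Emit:
play_rows(motion=[[[0,0,0,0,0,-0.01,1],[0,0,0,0,0,-0.02,1],[0,0,0,0,0,-0.03,1],[0,0,0,0,0,-0.02,1],[0,0,0,0,0,-0.01,1]]])

```text
time: 6.15
ee_pos: [0.4503, -0.2862, 0.1071]
ee_rot: [[0.72, -0.694, 0.003], [-0.694, -0.72, -0.001], [0.003, -0.002, -1.0]]
wrist_force: [1.0, 1.4, 0.5]
grip_width: 0.005
grip_force: 0.0
```

Run:
```python
from crop import *
cv2.imwrite("pics/g3.png",np.hstack([enh("top",395,250,5,400,500),enh("side",330,280,4,400,500)]))
s=robot.get_state();print(s["ee_pos"],proj("side",s["ee_pos"]),proj("top",s["ee_pos"]),s["grip_width"],s["wrist_force"])
```

```text
[ 0.45018443 -0.28608682  0.10607772] [398.50359432 329.39493358] [444.71282115 295.5956863 ] 0.006711204207123445 [ 0.24463121 -0.37720476 -0.12661319]
```

View pics/g3.png

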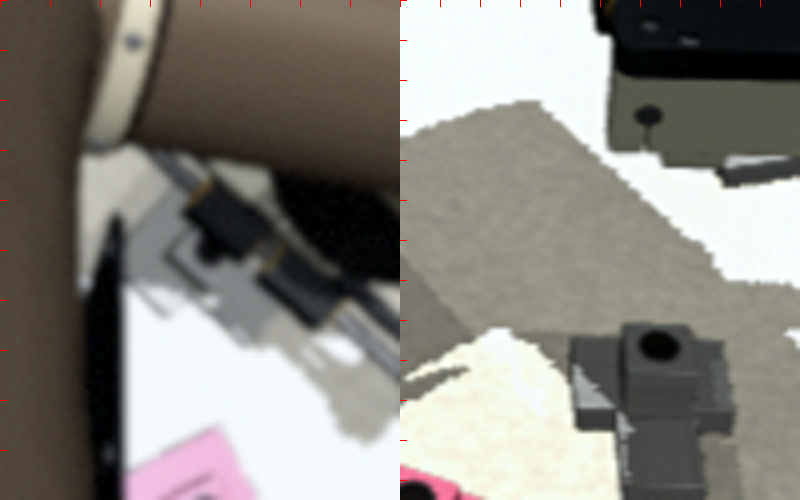

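The plate hasn't moved: its hole is still at (395,366) in the side view. The fingers closed clear of it, which suggests the real fingertips aren't where I assumed. I'll check that numerically.

Run:
```python
from h import *
np.set_printoptions(precision=4,suppress=True)
p=np.array([447.0,300.6])
for z in(.08,.106,.15,.2,.25): print(z,plane("top",p,z))
y=np.array([-.694,-.72,0]);x=np.array([.72,-.694,0]);t=np.array([.4502,-.2861,.1061])
g=lambda n,q,o,k:(( (q-o)+.5)*k-.5).round()
S=lambda q:g("s",proj("side",q),np.array([330,280]),4)+[400,0]
print("body near bottom corners",[S(t+a*x+b*y+[0,0,.066]) for a in(-.039,.039) for b in(.0965,)],"swapped",[S(t+a*x+b*y+[0,0,.066]) for a in(-.0965,.0965) for b in(.039,)])
print("tip",[S(t+a*x+b*y) for a in(-.0095,.0095) for b in (0,.02)])
t1=np.array([.4501,-.2863,.0919])
S1=lambda q:g("s",proj("side",q),np.array([350,320]),4)+[400,0]
print("g1 near tip outer/inner",[S1(t1+a*x+b*y) for a in(-.0095,.0095) for b in(.025,.046)])
print("g1 body",[S1(t1+a*x+b*y+[0,0,.066]) for a in(-.039,.039) for b in(.0965,)],[S1(t1+a*x+b*y+[0,0,.066]) for a in(-.0965,.0965) for b in(.039,)])
```

```text
0.08 [ 0.4422 -0.2968  0.08  ]
0.106 [ 0.4393 -0.2903  0.106 ]
0.15 [ 0.4345 -0.2793  0.15  ]
0.2 [ 0.4291 -0.2669  0.2   ]
0.25 [ 0.4236 -0.2544  0.25  ]
body near bottom corners [array([599., 235.]), array([869., 242.])] swapped [array([404., 110.]), array([1014.,  124.])]
tip [array([649., 198.]), array([655., 236.]), array([702., 200.]), array([710., 238.])]
g1 near tip outer/inner [array([573., 118.]), array([580., 161.]), array([628., 119.]), array([636., 163.])]
g1 body [array([516., 113.]), array([783., 120.])] [array([324., -14.]), array([927.,   0.])]
```

Emit:
play_rows(motion=[[[0,0,0,0,0,0,-0.14],[0,0,0,0,0,0,-0.14],[0,0,0,0,0,0,-0.14],[0,0,0,0,0,0,-0.14]]])

```text
time: 6.65
ee_pos: [0.4488, -0.2858, 0.1036]
ee_rot: [[0.719, -0.695, -0.001], [-0.695, -0.719, 0.0], [-0.001, 0.001, -1.0]]
wrist_force: [0.4, -0.3, 0.4]
grip_width: 0.302
grip_force: 0.0
```

Run:
```python
from crop import *
s=robot.get_state();print(s["ee_pos"],s["grip_width"])
cv2.imwrite("pics/g4.png",enh("side",330,240,4,800,600))
t=s["ee_pos"];R=s["ee_rot"]
S=lambda q:((proj("side",q)-[330,240]+.5)*4-.5).round()
for b in(-.025,.025,.046):print(b,[S(t+R@[a,b,0]) for a in(-.0095,.0095)])
print("body",[S(t+R@[a,.0965,-.066]) for a in(-.039,.039)])
```

```text
[ 0.44883521 -0.28576049  0.1035999 ] 0.3023706849914725
-0.025 [array([238., 320.]), array([290., 322.])]
0.025 [array([252., 413.]), array([308., 414.])]
0.046 [array([259., 456.]), array([316., 457.])]
body [array([194., 403.]), array([464., 410.])]
```

View pics/g4.png

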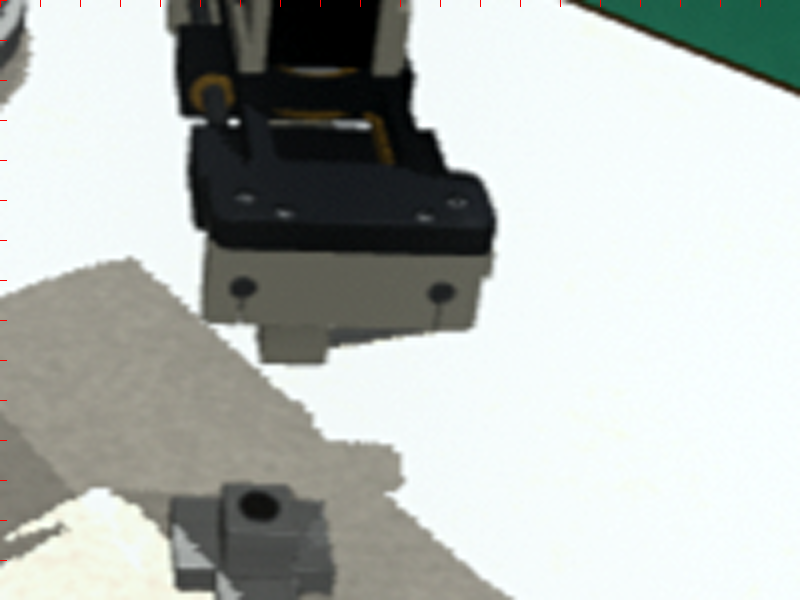

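In the side view the fingertip is at (260–327, 362) and the body edge at row 323. Both sit about 75 crop pixels above their projection, with the columns matching. So the real tool is about 25 mm higher than reported. The top view agrees that there is almost no sideways offset. I'll go down in small steps, watching the force.

Emit:
play_rows(motion=[[[0,0,0,0.0003,-0.0012,0.01,-0.14],[0,0,0,0,0,0.025,-0.14],[0,0,0,0,0,0.025,-0.14],[0,0,0,0,0,0.02,-0.14],[0,0,0,0,0,0.008,-0.14]]])

```text
time: 7.2
ee_pos: [0.4486, -0.2847, 0.0138]
ee_rot: [[0.719, -0.695, -0.004], [-0.695, -0.719, 0.001], [-0.003, 0.002, -1.0]]
wrist_force: [-0.5, -0.3, 0.6]
grip_width: 0.568
grip_force: 0.0
```

Emit:
play_rows(motion=[[[0,0,0,0,0,0,-0.14],[0,0,0,0,0,0.004,-0.14],[0,0,0,0,0,0.004,-0.14],[0,0,0,0,0,0.004,-0.14],[0,0,0,0,0,0,-0.14]]])

```text
time: 7.7
ee_pos: [0.4502, -0.2851, 0.0042]
ee_rot: [[0.719, -0.695, -0.0], [-0.695, -0.719, 0.0], [-0.0, -0.0, -1.0]]
wrist_force: [0.4, 0.2, 0.5]
grip_width: 0.569
grip_force: 0.0
```

Emit:
play_rows(motion=[[[0,0,0,0,0,0.004,-0.14],[0,0,0,0,0,0.003,-0.14],[0,0,0,0,0,0.0,-0.14],[0,0,0,0,0,0,-0.14]]])

```text
time: 8.1
ee_pos: [0.4502, -0.2852, -0.0027]
ee_rot: [[0.719, -0.695, -0.0], [-0.695, -0.719, 0.0], [-0.0, 0.0, -1.0]]
wrist_force: [-0.2, -0.2, -0.2]
grip_width: 0.571
grip_force: 0.0
```

Emit:
play_rows(motion=[[[0,0,0,0,0,0.002,-0.14],[0,0,0,0,0,0.002,-0.14],[0,0,0,0,0,0,-0.14],[0,0,0,0,0,0,-0.14]]])

```text
time: 8.5
ee_pos: [0.4502, -0.2852, -0.0067]
ee_rot: [[0.719, -0.695, -0.0], [-0.695, -0.719, 0.0], [-0.0, 0.0, -1.0]]
wrist_force: [0.5, -0.2, 0.1]
grip_width: 0.569
grip_force: 0.0
```

Emit:
play_rows(motion=[[[0,0,0,0,0,0.0015,-0.14],[0,0,0,0,0,0.0015,-0.14],[0,0,0,0,0,0,-0.14]]])

```text
time: 8.8
ee_pos: [0.4501, -0.2851, -0.0099]
ee_rot: [[0.719, -0.695, -0.0], [-0.695, -0.719, 0.0], [-0.0, 0.0, -1.0]]
wrist_force: [0.0, -0.5, -0.4]
grip_width: 0.572
grip_force: 0.0
```

Emit:
play_rows(motion=[[[0,0,0,0,0,0.0015,-0.14],[0,0,0,0,0,0,-0.14]]])

```text
time: 9.0
ee_pos: [0.4504, -0.2852, -0.0109]
ee_rot: [[0.72, -0.694, 0.0], [-0.694, -0.72, -0.0], [0.0, -0.0, -1.0]]
wrist_force: [-1.0, 0.5, 3.5]
grip_width: 0.564
grip_force: 2.0
```

Emit:
play_rows(motion=[[[0,0,0,0,0,0.0015,-0.14],[0,0,0,0,0,0,-0.14]]])

```text
time: 9.2
ee_pos: [0.4505, -0.2853, -0.011]
ee_rot: [[0.72, -0.694, 0.001], [-0.694, -0.72, -0.001], [0.001, 0.0, -1.0]]
wrist_force: [-5.3, 5.6, 20.4]
grip_width: 0.567
grip_force: 10.4
```

I felt the plate top (12 mm) at a reported z of -10.8 mm, so the z offset is about 22.8 mm. I'll back off 3.5 mm and grip.

Emit:
play_rows(motion=[[[0,0,0,0,0,-0.0035,-0.14],[0,0,0,0,0,0,-0.14],[0,0,0,0,0,0,0.2],[0,0,0,0,0,0,0.3],[0,0,0,0,0,0,0.4]]], newtons=20)

```text
time: 9.7
ee_pos: [0.4501, -0.2852, -0.0095]
ee_rot: [[0.719, -0.695, -0.001], [-0.695, -0.719, 0.0], [-0.001, 0.0, -1.0]]
wrist_force: [0.6, 0.4, -0.3]
grip_width: 0.358
grip_force: 0.0
```

Emit:
play_rows(motion=[[[0,0,0,0,0,0,0.6],[0,0,0,0,0,0,1],[0,0,0,0,0,0,1],[0,0,0,0,0,0,1]]], newtons=45)

```text
time: 10.1
ee_pos: [0.4501, -0.2851, -0.0094]
ee_rot: [[0.719, -0.695, -0.0], [-0.695, -0.719, 0.0], [-0.0, 0.0, -1.0]]
wrist_force: [0.2, 0.4, -3.3]
grip_width: 0.29
grip_force: 45.0
```

Gripped at 25.5 mm, which matches the 26 mm nut. Now I'll lift gently and carry it over.

Emit:
play_rows(motion=[[[0,0,0,0,0,-0.008,1],[0,0,0,0,0,-0.02,1],[0,0,0,0,0,-0.035,1],[0,0,0,0,0,-0.035,1],[0,0,0,0,0,-0.02,1]]])

```text
time: 10.6
ee_pos: [0.4511, -0.2855, 0.1121]
ee_rot: [[0.72, -0.694, 0.003], [-0.694, -0.72, -0.001], [0.003, -0.001, -1.0]]
wrist_force: [0.7, -0.3, -3.7]
grip_width: 0.289
grip_force: 45.0
```

Emit:
play_rows(motion=[[[0,0,0,-0.007,-0.016,0,1],[0,0,0,-0.0135,-0.0317,0,1],[0,0,0,-0.0135,-0.0317,0,1],[0,0,0,-0.0135,-0.0317,0,1],[0,0,0,-0.0135,-0.0317,0,1]]])

```text
time: 11.1
ee_pos: [0.5054, -0.1387, 0.1093]
ee_rot: [[0.719, -0.695, -0.0], [-0.695, -0.719, 0.0], [-0.0, -0.0, -1.0]]
wrist_force: [1.6, -0.1, -4.6]
grip_width: 0.292
grip_force: 45.0
```

Emit:
play_rows(motion=[[[0,0,0,-0.0135,-0.0317,0,1],[0,0,0,-0.0135,-0.0317,0,1],[0,0,0,-0.0135,-0.0317,0,1],[0,0,0,-0.0135,-0.0317,0,1],[0,0,0,-0.0135,-0.0317,0,1]]])

```text
time: 11.6
ee_pos: [0.5669, 0.0222, 0.1092]
ee_rot: [[0.719, -0.695, -0.001], [-0.695, -0.719, 0.0], [-0.0, 0.0, -1.0]]
wrist_force: [0.6, -0.0, -3.5]
grip_width: 0.293
grip_force: 45.0
```

Emit:
play_rows(motion=[[[0,0,0,-0.0135,-0.0317,0,1],[0,0,0,-0.0135,-0.0317,0,1],[0,0,0,-0.0068,-0.0157,0,1],[0,0,-0.08,0,0,0,1],[0,0,-0.1371,0,0,0,1]]])

```text
time: 12.1
ee_pos: [0.5971, 0.1016, 0.1086]
ee_rot: [[0.854, -0.52, -0.001], [-0.52, -0.854, -0.0], [-0.001, 0.001, -1.0]]
wrist_force: [-0.2, 0.4, -2.6]
grip_width: 0.295
grip_force: 45.0
```

Emit:
play_rows(motion=[[[0,0,-0.1371,0,0,0,1],[0,0,-0.1371,0,0,0,1],[0,0,-0.1371,0,0,0,1],[0,0,-0.1371,0,0,0,1],[0,0,-0.1371,0,0,0,1]]])

```text
time: 12.6
ee_pos: [0.5971, 0.1007, 0.1089]
ee_rot: [[0.99, 0.14, -0.001], [0.14, -0.99, -0.0], [-0.001, 0.0, -1.0]]
wrist_force: [-0.1, -0.3, -4.0]
grip_width: 0.291
grip_force: 45.0
```

Emit:
play_rows(motion=[[[0,0,-0.1371,0,0,0,1],[0,0,-0.1371,0,0,0,1],[0,0,-0.1371,0,0,0,1],[0,0,0,0,0,0,1],[0,0,0,0,0,0,1]]])

```text
time: 13.1
ee_pos: [0.5974, 0.1009, 0.1089]
ee_rot: [[0.857, 0.516, -0.0], [0.516, -0.857, -0.0], [-0.0, -0.0, -1.0]]
wrist_force: [0.3, -0.1, -4.3]
grip_width: 0.297
grip_force: 45.0
```

Emit:
play_rows(motion=[[[0,0,0,0,0,0.01,1],[0,0,0,0,0,0.02,1],[0,0,0,0,0,0.02,1],[0,0,0,0,0,0.007,1],[0,0,0,0,0,0,1]]])

```text
time: 13.6
ee_pos: [0.5967, 0.1007, 0.0504]
ee_rot: [[0.855, 0.518, -0.003], [0.518, -0.855, -0.001], [-0.003, -0.0, -1.0]]
wrist_force: [-0.1, 0.3, -4.2]
grip_width: 0.294
grip_force: 45.0
```

Emit:
play_rows(motion=[[[0,0,0,0,0,0,1],[0,0,0,0,0,0,1]]])

```text
time: 13.8
ee_pos: [0.5985, 0.1015, 0.0529]
ee_rot: [[0.855, 0.519, 0.002], [0.519, -0.855, 0.001], [0.002, 0.0, -1.0]]
wrist_force: [0.0, 0.1, -4.1]
grip_width: 0.291
grip_force: 45.0
```

Run:
```python
from crop import *
s=robot.get_state();print(s["ee_pos"],s["ee_rot"][:,1])
t=s["ee_pos"]+[0,0,.0094]; R=s["ee_rot"]  # plate origin; plate x = tool y ; plate y = -? tool x
px=R[:,1];py=np.cross([0,0,1],px)
mo=[(-30,-30),(8,-30),(8,-15),(44,-15),(44,15),(8,15),(8,30),(-30,30)]
for n,o,k,off in(("top",(230,200),5,0),("side",(260,200),4,400)):
    for z in(0,.012): print(n,z,[tuple(int(v) for v in ((proj(n,t+px*a/1e3+py*b/1e3+[0,0,z])-o+.5)*k+[off,0])) for a,b in mo])
cv2.imwrite("pics/p1.png",np.hstack([enh("top",230,200,5,400,500),enh("side",260,200,4,400,500)]))
```

```text
[0.59848628 0.10151525 0.05285893] [ 5.19265779e-01 -8.54612732e-01  3.59246450e-04]
top 0 [(164, 268), (235, 225), (218, 197), (285, 157), (251, 103), (184, 143), (167, 117), (96, 159)]
top 0.012 [(161, 263), (233, 219), (216, 192), (284, 151), (250, 97), (182, 137), (165, 110), (93, 153)]
side 0 [(506, 140), (572, 150), (581, 138), (644, 147), (660, 123), (598, 114), (606, 102), (543, 94)]
side 0.012 [(505, 121), (572, 131), (581, 118), (644, 127), (660, 103), (598, 95), (606, 83), (543, 75)]
```

View pics/p1.png

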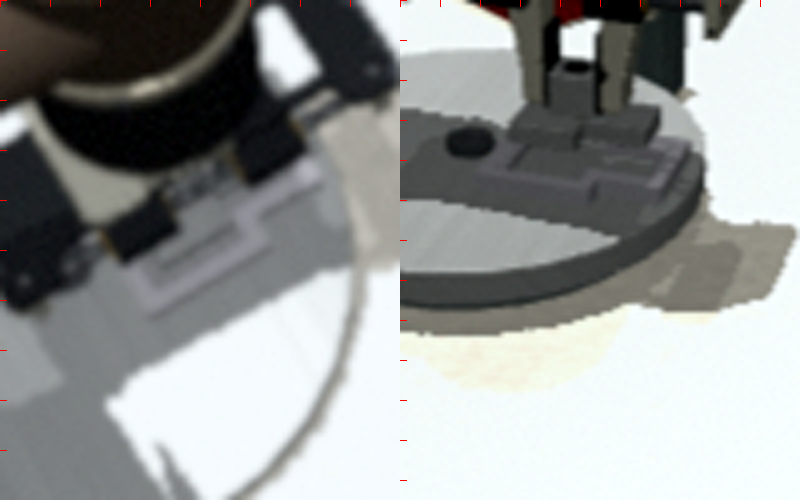

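The plate hangs just above the pocket in the right orientation: side view about (512–660, 105–145), with the frame below it. I'll zoom in to measure the lateral offset.

Run:
```python
from crop import *
im=[eyes.grab_frame("side")[:,:,::-1].astype(float) for _ in range(3)]
c=np.mean(im,0)[208:264,280:345]
c=np.clip((c-10)/(95)*255,0,255).astype(np.uint8)
c=cv2.resize(c,(780,672//1),interpolation=cv2.INTER_CUBIC)[:600]
for i in range(0,780,60): cv2.line(c,(i,0),(i,5),(0,0,255),1); cv2.line(c,(0,i),(5,i),(0,0,255),1)
cv2.imwrite("pics/p2.png",c)
s=robot.get_state();print(s["time"],s["ee_pos"],s["ee_rot"][:,1])
t=s["ee_pos"]+[0,0,.0094]; px=s["ee_rot"][:,1];py=np.cross([0,0,1],px)
V=lambda q:tuple(int(v) for v in (proj("side",q)-[280,208]+.5)*12)
mo=[(-30,-30),(8,-30),(8,-15),(44,-15),(44,15),(8,15),(8,30),(-30,30)]
for z in(0,.012): print(z,[V(t+px*a/1e3+py*b/1e3+[0,0,z]) for a,b in mo])
# pocket model
a=-1.02;ux=np.array([np.cos(a),np.sin(a),0]);uy=np.array([-np.sin(a),np.cos(a),0])
print("frame outer top",[V(np.array([.5988,.0993,.047])+ux*p/1e3+uy*q/1e3) for p,q in[(-44,-44),(22,-44),(22,-29),(58,-29),(58,29)]])
```

```text
14.05 [0.59796949 0.10132448 0.05239518] [ 5.19297903e-01 -8.54593285e-01  7.63523291e-05]
0 [(78, 330), (276, 359), (302, 322), (491, 349), (538, 276), (354, 250), (378, 215), (189, 189)]
0.012 [(76, 271), (275, 300), (302, 263), (492, 290), (539, 218), (353, 192), (378, 158), (188, 132)]
frame outer top [(-7, 429), (338, 481), (364, 442), (556, 470), (641, 325)]
```

View pics/p2.png

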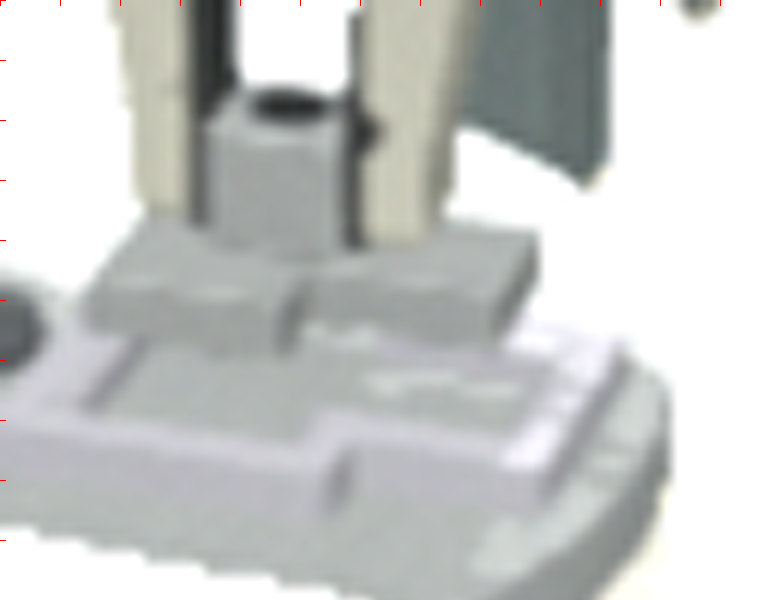

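The zoom shows the plate's lower corners at about (83,320), (277,354), (492,348) and (537,275). The frame's outer top corners are at about (335,470), (345,440), (547,467) and (627,337). I'll compare the two in this one picture.

Run:
```python
from h import *
np.set_printoptions(precision=4,suppress=True)
s=robot.get_state()
C=lambda p,z:plane("side",(np.array(p)+.5)/12-.5+[280,208],z)[:2]
zb=s["ee_pos"][2]+.0094
P=rigid(np.array([(-30,-30),(8,-30),(44,-15),(44,15)])/1e3,[C(p,zb) for p in[(83,320),(277,354),(492,348),(537,275)]])
F=rigid(np.array([(22,-44),(22,-29),(58,-29),(58,29)])/1e3,[C(p,.047) for p in[(335,470),(350,440),(547,467),(627,337)]])
print(P,F,s["ee_pos"])
# nut hole centre expected
t=s["ee_pos"]+[0,0,.0454]
print("hole pred",(proj("side",t)-[280,208]+.5)*12)
```

```text
(array([ 0.6   ,  0.1023, -1.0596]), array([[-0.7,  0. ],
       [-0.2,  0.4],
       [ 0. ,  0.4],
       [ 0.9, -0.7]])) (array([ 0.5996,  0.101 , -1.0663]), array([[-3.3, -0.6],
       [ 0.7,  0.1],
       [-1.8, -0.5],
       [ 4.4,  1. ]])) [0.598  0.1013 0.0524]
hole pred [284.722  104.2811]
```

Emit:
play_rows(motion=[[[0,0,0,0,0.0008,0.005,1],[0,0,0,0,0,0.005,1],[0,0,0,0,0,0.003,1],[0,0,0,0,0,0,1]]])

```text
time: 14.45
ee_pos: [0.5976, 0.1003, 0.0379]
ee_rot: [[0.855, 0.519, -0.001], [0.519, -0.855, -0.001], [-0.002, -0.0, -1.0]]
wrist_force: [0.1, 0.6, -3.7]
grip_width: 0.292
grip_force: 45.0
```

Emit:
play_rows(motion=[[[0,0,0,0,0,0.0015,1],[0,0,0,0,0,0.0015,1],[0,0,0,0,0,0,1]]])

```text
time: 14.75
ee_pos: [0.5981, 0.1005, 0.0357]
ee_rot: [[0.855, 0.519, -0.0], [0.519, -0.855, -0.0], [-0.0, -0.0, -1.0]]
wrist_force: [-0.4, -0.0, -3.1]
grip_width: 0.291
grip_force: 45.0
```

Emit:
play_rows(motion=[[[0,0,0,0,0,0.0015,1],[0,0,0,0,0,0,1]]])

```text
time: 14.95
ee_pos: [0.5986, 0.1008, 0.0348]
ee_rot: [[0.854, 0.52, 0.001], [0.52, -0.854, 0.0], [0.001, 0.0, -1.0]]
wrist_force: [-0.2, 0.7, -1.0]
grip_width: 0.292
grip_force: 45.0
```

Emit:
play_rows(motion=[[[0,0,0,0,0,0.001,1],[0,0,0,0,0,0,1]]])

```text
time: 15.15
ee_pos: [0.5988, 0.1008, 0.0345]
ee_rot: [[0.854, 0.52, 0.001], [0.52, -0.854, 0.0], [0.001, 0.0, -1.0]]
wrist_force: [-1.4, 0.7, 5.5]
grip_width: 0.298
grip_force: 45.0
```

Emit:
play_rows(motion=[[[0,0,0,0,0,0.001,1],[0,0,0,0,0,0,1]]])

```text
time: 15.35
ee_pos: [0.5988, 0.1013, 0.033]
ee_rot: [[0.855, 0.519, 0.002], [0.519, -0.855, 0.001], [0.002, -0.0, -1.0]]
wrist_force: [0.6, 3.5, -1.7]
grip_width: 0.293
grip_force: 45.0
```

The plate slid into the lead-in with about 3.5 N pushing it toward +y. I'll comply with that and keep going down.

Emit:
play_rows(motion=[[[0,0,0,0,-0.0012,0,1],[0,0,0,0,0,0.001,1],[0,0,0,0,0,0,1]]])

```text
time: 15.65
ee_pos: [0.5983, 0.1019, 0.0314]
ee_rot: [[0.854, 0.519, 0.001], [0.519, -0.854, 0.001], [0.001, 0.0, -1.0]]
wrist_force: [3.1, 1.9, -3.0]
grip_width: 0.291
grip_force: 45.0
```

Emit:
play_rows(motion=[[[0,0,0,0,0,0.0015,1],[0,0,0,0,0,0,1]]])

```text
time: 15.85
ee_pos: [0.5983, 0.1019, 0.0299]
ee_rot: [[0.854, 0.519, 0.001], [0.519, -0.854, 0.0], [0.001, 0.0, -1.0]]
wrist_force: [4.8, 2.0, -2.8]
grip_width: 0.289
grip_force: 45.0
```

Emit:
play_rows(motion=[[[0,0,0,0,0,0.001,1],[0,0,0,0,0,0,1]]])

```text
time: 16.05
ee_pos: [0.5983, 0.1019, 0.029]
ee_rot: [[0.854, 0.519, 0.001], [0.519, -0.854, 0.001], [0.001, 0.0, -1.0]]
wrist_force: [5.6, 1.3, -2.7]
grip_width: 0.294
grip_force: 45.0
```

Emit:
play_rows(motion=[[[0,0,0,0.001,0,0,1],[0,0,0,0,0,0.001,1],[0,0,0,0,0,0,1]]])

```text
time: 16.35
ee_pos: [0.5983, 0.102, 0.0277]
ee_rot: [[0.855, 0.519, -0.0], [0.519, -0.855, -0.0], [-0.0, -0.0, -1.0]]
wrist_force: [3.4, 1.6, -3.0]
grip_width: 0.292
grip_force: 45.0
```

Emit:
play_rows(motion=[[[0,0,0,0,0,0.001,1],[0,0,0,0,0,0,1]]])

```text
time: 16.55
ee_pos: [0.5984, 0.1021, 0.0276]
ee_rot: [[0.854, 0.52, 0.0], [0.52, -0.854, -0.0], [0.0, 0.0, -1.0]]
wrist_force: [1.0, 2.5, 5.3]
grip_width: 0.292
grip_force: 45.0
```

It bottomed at 0.0276, exactly the expected floor height, so it's home. I'll release, lift slowly, and measure the post and axis for the turn.

Emit:
play_rows(motion=[[[0,0,0,0,0,-0.0005,0.3],[0,0,0,0,0,0,0.1],[0,0,0,0,0,0,-0.1],[0,0,0,0,0,0,-0.14],[0,0,0,0,0,0,-0.14]]])

```text
time: 17.05
ee_pos: [0.5981, 0.1019, 0.0272]
ee_rot: [[0.855, 0.519, -0.001], [0.519, -0.855, -0.0], [-0.001, -0.0, -1.0]]
wrist_force: [0.6, -0.6, -0.4]
grip_width: 0.566
grip_force: 0.0
```

Emit:
play_rows(motion=[[[0,0,0,0,0,-0.01,-0.14],[0,0,0,0,0,-0.03,-0.14],[0,0,0,0,0,-0.04,-0.14],[0,0,0,0,0,-0.03,-0.14],[0,0,0,0,0,-0.01,-0.14]]])

```text
time: 17.55
ee_pos: [0.6003, 0.1026, 0.1522]
ee_rot: [[0.854, 0.52, 0.006], [0.52, -0.854, 0.002], [0.006, 0.001, -1.0]]
wrist_force: [-0.4, -0.2, -0.3]
grip_width: 0.573
grip_force: 0.0
```

Run:
```python
from h import *
np.set_printoptions(precision=4,suppress=True)
t=cv2.imread("pics/top0.png");s=cv2.imread("pics/side0.png")
# disc rim & hub
print("hub",dark(t,232,243,20,20,75),dark(s,265,226,26,18,60))
for thr in(75,85):
  print([plane("top",c,.037) for c,a in dark(t,232,243,20,20,thr)],[plane("side",c,.037) for c,a in dark(s,265,226,26,18,60)])
# post: side blob top end
g=s.max(2)[200:240,220:250]; ys,xs=np.where(g<60); 
for y in np.unique(ys): print(y+200,xs[ys==y].min()+220,xs[ys==y].max()+220,end=' | ')
gt=t.max(2)[262:287,190:215]; print(); print((gt<45).astype(int)[::1].tolist() and '\n'.join(''.join('#' if v<45 else '.' for v in r) for r in gt))
# gauge
p=np.array([.5985,.102]);
```

```text
hub [(array([242.1789, 252.2526]), np.int32(95))] [(array([276.7368, 237.2632]), np.int32(19))]
[array([0.5652, 0.1605, 0.037 ])] [array([0.5624, 0.1542, 0.037 ])]
[array([0.5651, 0.1605, 0.037 ])] [array([0.5624, 0.1542, 0.037 ])]
211 232 236 | 212 232 236 | 213 232 236 | 214 232 236 | 215 232 237 | 216 232 237 | 217 232 237 | 218 232 237 | 219 233 237 | 220 233 237 | 221 233 237 | 222 233 237 | 223 233 238 | 224 233 238 | 225 233 238 | 226 233 238 | 227 233 238 | 228 233 239 | 229 233 240 | 230 234 240 | 231 233 238 | 
.........................
.........................
.........................
.........................
.........................
.........................
.........................
.........................
........##...............
.......######............
.......########..........
.......##########........
.......###########.......
........##########.......
.........#########.......
.........########........
..........######.........
.............#...........
.........................
.........................
.........................
.........................
.........................
.........................
.........................
```

Run:
```python
from h import *
np.set_printoptions(precision=4,suppress=True)
print("post top",plane("top",(199.5,272.7),.087),plane("side",(234,212.5),.087))
print("post foot side",plane("side",(236.5,230),.039), "tri", tri((199.5,272.7),(234,212.5)))
t=cv2.imread("pics/top0.png")
m=(t.max(2)[165:205,205:245]<75).astype(np.uint8);n,l,s,c=cv2.connectedComponentsWithStats(m)
print([(c[i]+[205,165],s[i].tolist()) for i in range(1,n) if s[i,4]>20])
print("gauge top",plane("top",(223,175),.07))
im=eyes.grab_frame("top")
s=robot.get_state();print(s["ee_pos"],s["joints"])
```

```text
post top [0.5101 0.2482 0.087 ] [0.507  0.2378 0.087 ]
post foot side [0.5115 0.2422 0.039 ] tri (array([0.512 , 0.2487, 0.0814]), [np.float64(1.1460504224043617), np.float64(1.1460504224045487)])
[(array([227.9426, 187.7008]), [11, 8, 22, 25, 244])]
gauge top [0.7429 0.2037 0.07  ]
[0.6002 0.1027 0.1521] [ 28.0998  16.2999 -12.4594   0.0565 -60.8833  93.1889]
```

Axis is at (0.564, 0.158) and the post at (0.510, 0.247), at 121° from the axis. The gauge is at about 14°, so about 73° of travel remains. I'll straddle the post along its tangent.

Emit:
play_rows(motion=[[[0,0,0,0,-0.0204,0,-0.14],[0,0,0,-0.0005,-0.035,0,-0.14],[0,0,0,-0.0005,-0.04,0,-0.14],[0,0,0,-0.0005,-0.04,0,-0.14],[0,0,0,-0.0005,-0.035,0,-0.14]]])

```text
time: 18.1
ee_pos: [0.5066, 0.2475, 0.1466]
ee_rot: [[0.855, 0.519, -0.001], [0.519, -0.855, -0.001], [-0.001, 0.0, -1.0]]
wrist_force: [0.1, 0.6, 0.6]
grip_width: 0.568
grip_force: 0.0
```

Emit:
play_rows(motion=[[[0,0,0.1428,0,0,0,-0.14],[0,0,0.1428,0,0,0,-0.14],[0,0,0.1428,0,0,0,-0.14],[0,0,0.1428,0,0,0,-0.14],[0,0,0.1428,0,0,0,-0.14]]])

```text
time: 18.6
ee_pos: [0.5075, 0.2463, 0.1464]
ee_rot: [[0.985, -0.173, -0.001], [-0.173, -0.985, -0.001], [-0.001, 0.001, -1.0]]
wrist_force: [-0.2, 0.0, 0.3]
grip_width: 0.568
grip_force: 0.0
```

Emit:
play_rows(motion=[[[0,0,0.1428,0,0,0,-0.14],[0,0,0.1428,0,0,0,-0.14],[0,0,0.1428,0,0,0,-0.14],[0,0,0.1428,0,0,0,-0.14],[0,0,0.1428,0,0,0,-0.14]]])

```text
time: 19.1
ee_pos: [0.5076, 0.2462, 0.1464]
ee_rot: [[0.631, -0.776, -0.001], [-0.776, -0.631, -0.001], [-0.0, 0.002, -1.0]]
wrist_force: [0.7, -0.2, -0.0]
grip_width: 0.573
grip_force: 0.0
```

Emit:
play_rows(motion=[[[0,0,0.1428,0,0,0,-0.14],[0,0,0,0,0,0,-0.14],[0,0,0,0,0,0,-0.14]]])

```text
time: 19.4
ee_pos: [0.5079, 0.2464, 0.1468]
ee_rot: [[0.523, -0.852, -0.001], [-0.852, -0.523, -0.001], [0.0, 0.001, -1.0]]
wrist_force: [-0.4, 0.8, -0.6]
grip_width: 0.57
grip_force: 0.0
```

Emit:
play_rows(motion=[[[0,0,0,0,0,0.02,-0.14],[0,0,0,0,0,0.03,-0.14],[0,0,0,0,0,0.02,-0.14],[0,0,0,0,0,0.005,-0.14],[0,0,0,0,0,0,-0.14]]])

```text
time: 19.9
ee_pos: [0.5078, 0.2463, 0.0718]
ee_rot: [[0.521, -0.853, -0.001], [-0.853, -0.521, -0.001], [0.001, 0.002, -1.0]]
wrist_force: [0.8, 0.1, 0.9]
grip_width: 0.572
grip_force: 0.0
```

Emit:
play_rows(motion=[[[0,0,0,0,0,0.004,-0.14],[0,0,0,0,0,0.004,-0.14],[0,0,0,0,0,0.004,-0.14],[0,0,0,0,0,0.004,-0.14]]])

```text
time: 20.3
ee_pos: [0.5084, 0.2469, 0.0565]
ee_rot: [[0.52, -0.854, 0.001], [-0.854, -0.52, 0.001], [-0.0, -0.001, -1.0]]
wrist_force: [-0.6, 0.5, 1.0]
grip_width: 0.57
grip_force: 0.0
```

Emit:
play_rows(motion=[[[0,0,0,0,0,0.009,-0.14],[0,0,0,0,0,0.01,-0.14],[0,0,0,0,0,0.006,-0.14],[0,0,0,0,0,0,-0.14],[0,0,0,0,0,0,-0.14]]])

```text
time: 20.8
ee_pos: [0.5081, 0.2465, 0.0311]
ee_rot: [[0.519, -0.854, -0.0], [-0.854, -0.519, -0.001], [0.0, 0.001, -1.0]]
wrist_force: [-0.1, -0.1, 0.0]
grip_width: 0.572
grip_force: 0.0
```

The post is straddled cleanly. I'll narrow the gap around it and turn along the arc.

Emit:
play_rows(motion=[[[0,0,0,0,0,0,0.2],[0,0,0,0,0,0,0.4],[0,0,0,0,0,0,0.42],[0,0,0,0,0.002,0,0.42],[0,0,0,0,0.002,0,0.42]]], newtons=20)

```text
time: 21.3
ee_pos: [0.5059, 0.2457, 0.0318]
ee_rot: [[0.52, -0.854, 0.002], [-0.854, -0.52, 0.002], [-0.0, -0.003, -1.0]]
wrist_force: [2.7, 2.7, -2.5]
grip_width: 0.292
grip_force: 2.5
```

Emit:
play_rows(motion=[[[0,0,-0.035,0,0.0037,0,0.42],[0,0,-0.07,0,0.0073,0,0.42],[0,0,-0.07,0,0.0073,0,0.42],[0,0,-0.07,0,0.0073,0,0.42],[0,0,-0.07,0,0.0073,0,0.42]]])

```text
time: 21.8
ee_pos: [0.4808, 0.2254, 0.0323]
ee_rot: [[0.761, -0.649, 0.004], [-0.649, -0.761, 0.002], [0.001, -0.004, -1.0]]
wrist_force: [6.8, 2.1, -0.7]
grip_width: 0.29
grip_force: 2.7
```

Run:
```python
from h import *
s=robot.get_state();d=s["ee_pos"][:2]-[.564,.158];print(np.hypot(*d),np.degrees(np.arctan2(d[1],d[0]))%360,np.degrees(np.arctan2(s["ee_rot"][1,1],s["ee_rot"][0,1]))%360,s["wrist_force"])
```

```text
0.10709789211172861 140.99139172888482 229.5479243092645 [ 6.78380158  2.12263718 -0.72862261]
```

Emit:
play_rows(motion=[[[0,0,-0.07,0.0003,0.0073,0,0.42],[0,0,-0.07,0.0003,0.0073,0,0.42],[0,0,-0.07,0.0003,0.0073,0,0.42],[0,0,-0.07,0.0003,0.0073,0,0.42],[0,0,-0.07,0.0003,0.0073,0,0.42]]])

```text
time: 22.3
ee_pos: [0.4628, 0.1945, 0.0325]
ee_rot: [[0.937, -0.348, 0.004], [-0.348, -0.937, 0.003], [0.003, -0.005, -1.0]]
wrist_force: [5.1, 4.3, -1.5]
grip_width: 0.286
grip_force: 2.7
```

Emit:
play_rows(motion=[[[0,0,-0.07,0.0003,0.0073,0,0.42],[0,0,-0.07,0.0003,0.0073,0,0.42],[0,0,-0.07,0.0003,0.0073,0,0.42],[0,0,-0.07,0.0003,0.0073,0,0.42],[0,0,-0.05,0.0003,0.005,0,0.42]]])

```text
time: 22.8
ee_pos: [0.4563, 0.1609, 0.0325]
ee_rot: [[1.0, -0.026, 0.004], [-0.026, -1.0, 0.003], [0.004, -0.003, -1.0]]
wrist_force: [2.7, 4.4, 0.1]
grip_width: 0.289
grip_force: 2.6
```

Run:
```python
from h import *
s=robot.get_state();d=s["ee_pos"][:2]-[.564,.158];print(np.hypot(*d),np.degrees(np.arctan2(d[1],d[0]))%360,np.degrees(np.arctan2(s["ee_rot"][1,1],s["ee_rot"][0,1]))%360,s["wrist_force"],s["joints"])
```

```text
0.10773410949640173 178.44767370444788 268.4962448989482 [2.72203944 4.37405569 0.1282632 ] [ 4.27936736e+01  1.33249062e+01 -3.58014320e+01  2.48102662e-02
 -4.05782379e+01  4.56833905e+01]
```

Emit:
play_rows(motion=[[[0,0,-0.06,0.0003,0.0063,0,0.42],[0,0,-0.06,0.0003,0.0063,0,0.42],[0,0,-0.06,0.0003,0.0063,0,0.42],[0,0,-0.04,0.0002,0.0042,0,0.42]]])

```text
time: 23.2
ee_pos: [0.4584, 0.1379, 0.0324]
ee_rot: [[0.981, 0.192, 0.004], [0.192, -0.981, 0.003], [0.004, -0.002, -1.0]]
wrist_force: [1.5, 5.7, 1.4]
grip_width: 0.294
grip_force: 2.5
```

Emit:
play_rows(motion=[[[0,0,-0.03,0.0001,0.0032,0,0.42],[0,0,-0.03,0.0001,0.0032,0,0.42],[0,0,0,0,0,0,0.42]]])

```text
time: 23.5
ee_pos: [0.4592, 0.131, 0.0321]
ee_rot: [[0.969, 0.248, 0.002], [0.248, -0.969, 0.002], [0.003, -0.001, -1.0]]
wrist_force: [1.6, 3.9, 1.1]
grip_width: 0.291
grip_force: 1.6
```

Emit:
play_rows(motion=[[[0,0,-0.02,0,0.002,0,0.42],[0,0,-0.02,0,0.002,0,0.42],[0,0,0,0,0,0,0.42]]])

```text
time: 23.8
ee_pos: [0.46, 0.1271, 0.0319]
ee_rot: [[0.958, 0.286, 0.002], [0.286, -0.958, 0.001], [0.002, -0.001, -1.0]]
wrist_force: [0.0, 4.5, 3.1]
grip_width: 0.292
grip_force: 2.0
```

Emit:
play_rows(motion=[[[0,0,-0.02,0,0.002,0,0.42],[0,0,0,0,0,0,0.42]]])

```text
time: 24.0
ee_pos: [0.4604, 0.1268, 0.0318]
ee_rot: [[0.952, 0.305, 0.002], [0.305, -0.952, 0.004], [0.003, -0.003, -1.0]]
wrist_force: [-5.4, 14.2, 3.7]
grip_width: 0.294
grip_force: 7.7
```

Emit:
play_rows(motion=[[[0,0,-0.02,0,0.002,0,0.42],[0,0,0,0,0,0,0.42]]])

```text
time: 24.2
ee_pos: [0.4608, 0.1266, 0.0318]
ee_rot: [[0.946, 0.324, 0.002], [0.324, -0.946, 0.006], [0.004, -0.005, -1.0]]
wrist_force: [-12.2, 26.3, 3.7]
grip_width: 0.292
grip_force: 13.8
```

Emit:
play_rows(motion=[[[0,0,0,0,0.0015,0,0.42],[0,0,0,0,0,0,0.42]]])

```text
time: 24.4
ee_pos: [0.4609, 0.1264, 0.0318]
ee_rot: [[0.946, 0.323, 0.002], [0.323, -0.946, 0.008], [0.004, -0.007, -1.0]]
wrist_force: [-17.5, 33.5, 5.0]
grip_width: 0.298
grip_force: 18.7
```

The force rises firmly with no further motion, so it's against the stop. I'll relax, open, lift clear and check.

Emit:
play_rows(motion=[[[0,0,0,0,-0.0025,0,0.42],[0,0,0,0,-0.0025,0,0.42],[0,0,0,0,-0.001,0,0.2],[0,0,0,0,0,0,0],[0,0,0,0,0,0,-0.14]]])

```text
time: 24.9
ee_pos: [0.4585, 0.1259, 0.0311]
ee_rot: [[0.946, 0.324, -0.001], [0.324, -0.946, -0.001], [-0.001, 0.001, -1.0]]
wrist_force: [0.8, -0.5, 0.3]
grip_width: 0.502
grip_force: 0.0
```

Emit:
play_rows(motion=[[[0,0,0,0,0,0,-0.14],[0,0,0,0,0,-0.01,-0.14],[0,0,0,0,0,-0.03,-0.14],[0,0,0,0,0,-0.04,-0.14],[0,0,0,0,0,-0.03,-0.14]]])

```text
time: 25.4
ee_pos: [0.4594, 0.1266, 0.1442]
ee_rot: [[0.946, 0.324, 0.001], [0.324, -0.946, 0.001], [0.002, -0.0, -1.0]]
wrist_force: [0.8, 1.2, -0.5]
grip_width: 0.571
grip_force: 0.0
```

Emit:
play_rows(motion=[[[0,0,0,-0.02,0.02,-0.02,-0.14],[0,0,0,-0.02,0.03,-0.02,-0.14],[0,0,0,-0.01,0.03,0,-0.14],[0,0,0,0,0.01,0,-0.14],[0,0,0,0,0,0,-0.14]]])

```text
time: 25.9
ee_pos: [0.441, 0.0243, 0.1821]
ee_rot: [[0.947, 0.322, 0.001], [0.322, -0.947, 0.0], [0.001, -0.0, -1.0]]
wrist_force: [0.6, -0.0, -0.0]
grip_width: 0.571
grip_force: 0.0
```

Run:
```python
from crop import *
s=robot.get_state();print(s["ee_pos"],s["wrist_force"],s["time"])
cv2.imwrite("pics/end.png",np.hstack([enh("top",190,160,4,400,500),enh("side",230,170,4,400,500)]))
```

```text
[0.44104204 0.02426805 0.18207932] [ 0.63174861 -0.01506553 -0.03895928] 25.9
```

View pics/end.png

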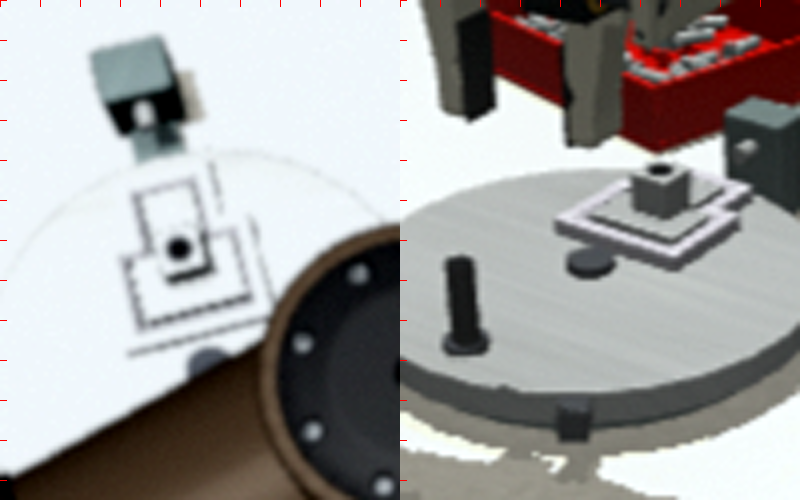

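The final picture shows the plate seated in the pocket, its tongue pointing at the gauge head (nut at (660,190) in the side half), and the gripper clear of everything. I'm handing in.

```bash
python3 -c "
from bench import robot
print(robot.job_done())"
```

```text
the job is handed in; nothing more can be done
None
```

The T plate is seated in the pocket and the indexing table is turned to its stop facing the gauge head; I handed the job in at about 26 s with the gripper clear, and no verdict came back.

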